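# Set and lock the batch number

## Robot

A 6-joint arm with a two-finger parallel gripper is mounted at the origin on the work surface. World frame = base frame: x ahead of the robot, y to its left, z up, the work surface at z = 0. Lengths are in m, angles in rad, forces in N, time in s.
With the tool pointing down it reaches from about 0.275 to 0.975 m from the base axis. Payload 8.4 kg.
Tool frame: the origin (TCP) lies at the very end of the fingers, on their centre line; the grasp point (between the pads) lies 19 mm behind it (bot.grip_depth is the distance from the TCP to the grasp point, in m); z points along the fingers, y is the line along which they close (so a half turn about z gives the same grasp; the last joint's range is limited). The gripper opens to 92 mm and grips with 3 to 60 N. Pads are 20 mm wide; open, the fingers measure 128 mm over their backs; the gripper's body (75 mm by 189 mm) begins 69 mm behind the grasp point.
Start: joints at [-0.002, 0.353, 1.633, -0, 1.155, -0.002], TCP at [0.625, -0, 0.215] pointing down, gripper open.
Joint ranges: [-2.63, 2.63], [-0.92, 2.1], [0.06, 2.66], [-1.3, 4.44], [0, 2.69], [-3.02, 3.02]. Speed limits (rad/s): [2.22, 2.22, 2.79, 3.14, 3.14, 3.14].

## Interface

Orientations are given as a unit quaternion [x, y, z, w].
In Python, from rig import bot, vision, order, spotter gives the robot as it stands.
- The arm moves only by the shell command python3 -m jog [FORCE], which reads ROWS from standard input. ROWS is a JSON list of rows, 1 to 20 of them, each an object with the fields sx, sy, sz (the shift in m), ax, ay, az (a rotation vector in rad), jaw (the finger opening in m); a field left out counts as zero (the opening has to be given); each row shifts and turns the commanded pose from where the row before left it, along the tool's axes as they then stand; what a row does not reach is not made up. A row lasts 1/10 s, in which the tool goes at most 0.05 m and 0.15 rad, less where a joint would pass 70% of its speed; a pose out of reach is approached as far as the arm can. The fingers move at their own pace and stop on an object; FORCE is the grip in N (left out, the last holds). Time passes only in rows, so rows that do not move let the fingers close. It prints the time, the measured TCP pose, the force, the opening and the grip force at its end. Input that does not fit is refused with a message, and nothing moves.
- bot.state(): the state, without advancing time (a new reading comes with each control period).
- vision.capture(name): name is "scene" or "side" or "wrist"; returns a dict with "image" (400x640x3 uint8, red, green, blue), "fx", "fy", "cx", "cy" (pixels), "view" (4x4, takes a point from world to camera coordinates). Camera axes: x right, y down, z forward; pixel columns grow to the right and rows downward; lengths in m; the calibration is good to about 2 mm. A picture is of the moment at which its call begins. There is no depth.
- order.job_done(): hands the job in; it is judged then, once.
Trained networks look in a picture, given as the dict that the camera call returned (one of the last four; its "shot" number tells which), for a name from the list of things; names that differ only in an ending like _2 or _b are one class to them, and where a whole thing is asked for, a point or a joint stands for the part that bears it (a point fixed in the world has none). Each returns a list of dicts, best first, with "score" (0 to 1); they miss things now and then, are a little off and sometimes report something else, mostly with a low value. They report only what shows in the picture. A call takes as long as a camera call.
- spotter.outline_of(picture, label): "pixels" (400x640 bool, what is visible of it).
- spotter.tip_of(picture, label): "point" ([x, y, z] in m, in world coordinates, good to about 4 mm: a listed point, or the origin of a listed thing).
The state is a dict: "clock": time; "joints": joint angles; "joint_vel": joint speeds; "joint_torque": joint torques, N m; "ee_pos": TCP position; "orientation": TCP orientation; "contact_force": force on the tool from outside, world axes, zero at the start; "wrist_torque": the same for the moment, N m; "opening": finger opening in m; "finger_force": force on a finger pad.
Only numpy, scipy, OpenCV 4.12 (cv2) and the standard library are available. Lean on these libraries where they do the work, as an engineer would, in place of code of your own. Each camera call takes 0.05 s, during which the arm holds its last target. There are 200 camera calls.

## Task

Roll the rubber-tyred wheel of the batch-number unit until the 7 stands centred in its little window, pressing on the wheel only lightly (it is on a sprung axle and must never be loaded with more than 18 N). Then push the locking bolt fully home by its post, without forcing it (25 N at most), so that the 7 stays locked in the window, and let go. Leave the other things on the bench standing where they are.

Things in the scene. Friction and masses are not known exactly. Their poses are not given: they have to be found in the camera images.
- unit: batch-number unit, fixed to the bench: grey base 150 x 200 x 14 mm, blue hood, label box behind (75 mm high). Origin on the bench under the mid axle; x points away from the robot, y along the axle, z up. At y = 46 to 74 mm the tyred wheel; -16 to 30 the hood (122 mm high); -12 to -34 ten steel pins on the drum's side; -50 to -92 the bolt's guide block (109 mm high)
- window (a point): centre of the 20 x 22 mm open window in the top of the hood, 120 mm above the bench; 4 mm below it passes the white drum with ten black numerals 0 to 9 (15 mm high, upright as read from the robot's side)
- cradle: sprung axle; origin on the axle in the middle of the rubber tyre, 80 mm above the bench, axes as the unit's. Tyre: radius 48 mm but worn out of round by up to 2.5 mm, so its top rises and sinks as it turns; 28 mm wide along y. Pressed, the axle yields 0.2 mm per N. The wheel has 6 N of drag at the rim and stays where left; too light a press slips (7 to 11 N needed). Load = press and drag together
- drum (a joint): angle of wheel and drum, rad: number n is centred in the window at n x 0.6283 (7 at 4.398). Grows when the top of the wheel is rolled along the unit's +x, away from the robot; 1 mm at the rim is 1/48 rad. Ends at -0.4 and 6.05
- bolt (a joint): travel of the locking bolt, m: 0 drawn back, 0.020 home at a stop (home counts from 0.017). Grows as the post is pushed along the unit's +y, to the hood; 2.5 N of friction, stays where left. Its 8 mm round-nosed pin enters between two drum pins (under 1 mm play each way) only when a number is centred; it draws the drum straight from 0.06 rad off with some 13 N, farther off it jams at 8 to 15 mm
- bolt_post (a point): centre of the top of the bolt's upright black post, 152 mm above the bench; the post is 14 mm along the unit's x, 12 mm along y, free over its upper 38 mm; nothing stands higher than 114 mm on its -y side
- vial: small amber jar, 28 mm across, 55 mm high, beside the wheel; bystander, origin under its centre
- weight: brass weight, 40 mm across, 52 mm high, beside the bolt's guide block; bystander, origin under its centre
- reagent: clear bottle with blue cap, 150 mm high; bystander
- jar: white jar with black cap, 100 mm high; bystander
- beaker: clear beaker, 76 mm across, 100 mm high; bystander
- blue_bottle: blue bottle, 120 mm high; bystander
- spatula: steel spatula lying on the bench, 190 mm long; bystander

How it is judged:
On the way, in this order (a step that is already met when the one before it is completed fails the run):
1. the 7 stands in the window (drum within 0.12 rad of 4.398) while the bolt is still drawn back (value of joint drum between 4.278 and 4.518 rad and value of joint bolt below 0.007 m), for 0.2 s.
2. the bolt is fully home with the 7 in the window (value of joint drum between 4.318 and 4.478 rad and value of joint bolt above 0.017 m), for 0.2 s.
At the end, for the whole second after the job is handed in: The drum rests within 0.08 rad of the 7 (4.398 rad), the bolt is home (at least 17 of its 20 mm), and the unit has been let go (all of step 2 and velocity of joint drum between -0.05 and 0.05 rad/s); the robot touches nothing.
It fails at once if the robot loads the wheel with more than 18 N (contact force between any of the fingers, the arm and cradle above 18 N).
It fails at once if the robot pushes any part of the unit with more than 25 N (contact force between any of the fingers, the arm and unit above 25 N).
It fails at once if a bystander is shifted by more than 25 mm (distance of any of vial, weight, reagent, jar, beaker, blue_bottle, spatula from where it was at the start of the episode above 0.025 m).
It fails at once if a standing bystander is knocked over (angle between any of vial, weight, reagent, jar, beaker, blue_bottle's own z axis and vertical above 0.5 rad).
It also fails if it takes over 72 s, if anything falls off the work surface, if the arm or the gripper's body presses on something with over 40 N, if the wrist force passes 120 N, or if a joint passes its speed limit or range.

## Working session

There is one attempt and no reset: what is moved stays moved. The work goes in short steps, Python scripts to look and compute and a shell command to move; the robot and the scene stay as the last step left them, time stands still between calls to the robot, and variables do not carry over. Pictures are saved under pics/ and viewed, at most 10 in all, crops included, and the job is handed in when it is done.

```bash
mkdir -p pics; ls
cat > h.py <<'E'
import numpy as np, cv2
from rig import bot, vision, order, spotter
def save(c,n,box=None,s=1):
    im=c["image"][:,:,::-1]
    if box: im=im[box[1]:box[3],box[0]:box[2]]
    cv2.imwrite(f"pics/{n}.png",cv2.resize(im,None,fx=s,fy=s,interpolation=cv2.INTER_CUBIC))
def proj(c,p):
    q=np.array(c["view"])@np.r_[p,1]; return (c["fx"]*q[0]/q[2]+c["cx"],c["fy"]*q[1]/q[2]+c["cy"])
E
python3 - <<'E'
from h import *
s=bot.state(); print(s["orientation"],s["contact_force"],s["ee_pos"])
for n in ["scene","side","wrist"]:
    c=vision.capture(n); save(c,n+"0")
    for l in ["unit","window","cradle","bolt_post","vial","weight","reagent","jar","beaker","blue_bottle","spatula"]:
        r=spotter.tip_of(c,l)
        if r: print(n,l,[(np.round(x["point"],4).tolist(),round(x["score"],2)) for x in r[:2]])
    print(np.linalg.inv(c["view"]).round(3)[:3].tolist(),c["fx"])
E
```

```text
pics
[ 7.07105760e-01  7.07107478e-01 -4.73649565e-04 -4.85184935e-04] [0.95692876 0.40277566 0.49297009] [6.24496967e-01 9.62917023e-06 2.13888550e-01]
scene unit [([0.5864, 0.0427, -0.0006], 0.69)]
scene window [([0.5808, 0.0529, 0.1214], 0.83)]
scene cradle [([0.5725, 0.104, 0.0794], 0.78), ([0.6764, -0.0907, -0.0006], 0.2)]
scene bolt_post [([0.6035, -0.0208, 0.1496], 0.62)]
scene vial [([0.5631, 0.2144, 0.0006], 0.59)]
scene weight [([0.6787, -0.093, 0.0065], 0.73)]
scene jar [([0.721, -0.3461, 0.0001], 0.7), ([0.6165, -0.4522, 0.0034], 0.18)]
scene beaker [([0.4167, -0.448, -0.0006], 0.95), ([0.7013, 0.3304, 0.0035], 0.68)]
scene blue_bottle [([0.6136, -0.454, 0.0017], 0.56)]
scene spatula [([0.3535, 0.4611, -0.0031], 0.9)]
[[0.24, 0.628, -0.74, 1.407], [0.971, -0.154, 0.184, -0.23], [0.001, -0.763, -0.647, 0.87]] 390.03717531265875
side unit [([0.5851, 0.0458, 0.0049], 0.78)]
side window [([0.583, 0.0498, 0.1199], 0.78)]
side cradle [([0.5662, 0.101, 0.0805], 0.88)]
side bolt_post [([0.6001, -0.0167, 0.1503], 0.66)]
side vial [([0.5647, 0.2161, -0.0019], 0.7)]
side weight [([0.6743, -0.0908, 0.001], 0.51)]
side reagent [([0.7053, 0.3364, 0.0023], 0.78)]
side jar [([0.7207, -0.3473, -0.0004], 0.58), ([0.7052, 0.3346, -0.0004], 0.55)]
side beaker [([0.4173, -0.4486, -0.0018], 0.84), ([0.5805, 0.0508, 0.1193], 0.36)]
side blue_bottle [([0.6211, -0.4534, 0.0005], 0.73), ([0.5857, 0.0498, 0.0039], 0.41)]
side spatula [([0.3574, 0.4675, 0.0035], 0.83)]
[[0.744, -0.439, 0.504, -0.182], [-0.668, -0.471, 0.576, -0.844], [-0.015, -0.765, -0.643, 1.045]] 491.01936732376714
wrist unit [([0.5839, 0.0449, -0.0017], 0.66)]
wrist window [([0.581, 0.0558, 0.1178], 0.58)]
wrist cradle [([0.5652, 0.1028, 0.0773], 0.7)]
wrist bolt_post [([0.6024, -0.0202, 0.1553], 0.95)]
wrist weight [([0.6784, -0.0917, -0.0008], 0.64)]
[[1.0, 0.0, 0.001, 0.625], [0.0, -0.965, -0.263, 0.074], [0.001, 0.263, -0.965, 0.384]] 293.8227601496709
```

View pictures.

View pics/wrist0.png

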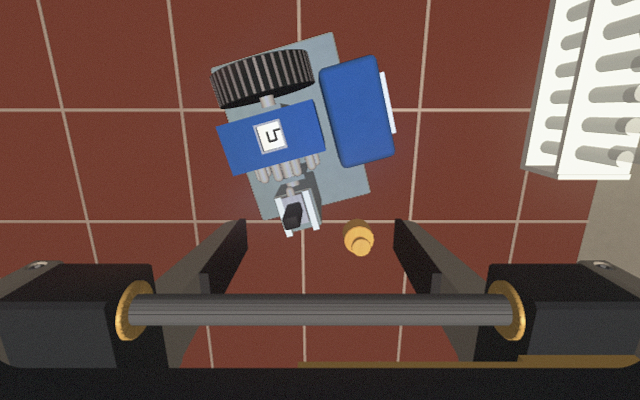

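View pics/side0.png

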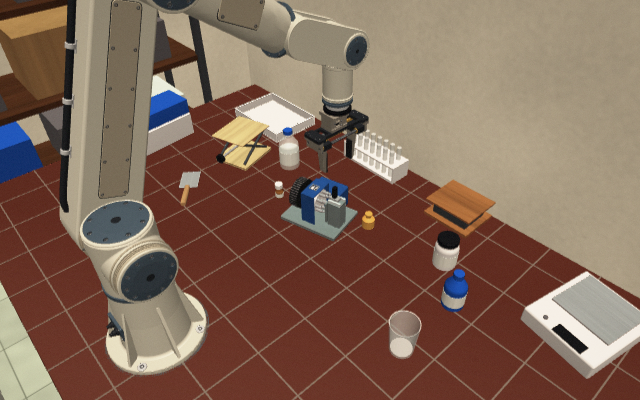

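Run:
```python
from h import *
a=cv2.imread("pics/wrist0.png")[105:170,235:310]
b=cv2.imread("pics/side0.png")[160:240,270:370]
a=cv2.resize(cv2.rotate(a,cv2.ROTATE_90_COUNTERCLOCKWISE),(390,450),interpolation=2)
b=cv2.resize(b,(400,320),interpolation=2)
o=np.zeros((450,790,3),np.uint8);o[:,:390]=a;o[:320,390:]=b
cv2.imwrite("pics/z.png",o)
```

```text
(no output)
```

View pics/z.png

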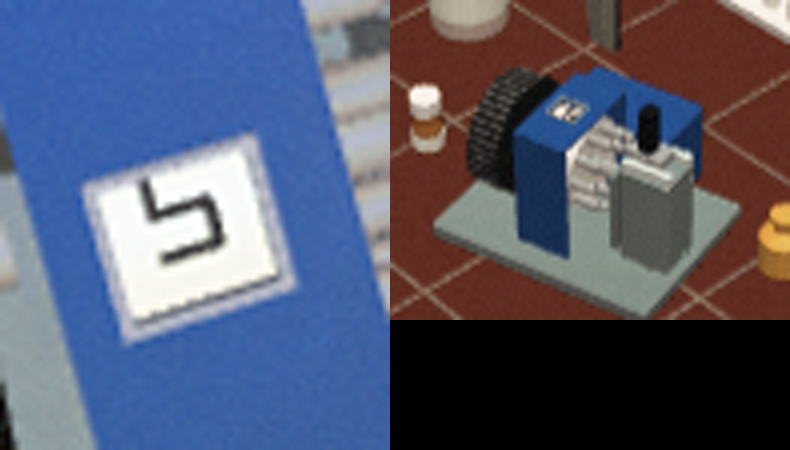

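The window shows a 5 (window around pixel 270,136 in the wrist view), shifted slightly up, so the drum is at about 3.28 rad. I need roughly 54 mm of rim travel. Yaw of the unit is about 0.275. I'll go over the wheel next.

```bash
echo '[{"az": -0.1375, "jaw": 0}, {"az": -0.1375, "jaw": 0}, {"sx": 0.0285, "sy": -0.0101, "jaw": 0}, {"sx": 0.0285, "sy": -0.0101, "jaw": 0}, {"sx": 0.0285, "sy": -0.0101, "jaw": 0}, {"sx": 0.0285, "sy": -0.0101, "jaw": 0}, {"sz": 0.02, "jaw": 0}, {"sz": 0.02, "jaw": 0}, {"sz": 0.02, "jaw": 0}, {"jaw": 0}, {"jaw": 0}]' | python3 -m jog 10
cat >> h.py <<'E'
YAW=0.275
def win(name,ctr,n="wrist"):
    """rectified view of the window at drum height, up=unit +x, right=unit -y, 10 px/mm"""
    c=vision.capture(n); cs,sn=np.cos(YAW),np.sin(YAW)
    out=[]
    for z in (0.120,0.116):
        src=[];dst=[]
        for ux,uy in [(-.02,-.02),(-.02,.02),(.02,-.02),(.02,.02)]:
            src.append(proj(c,[ctr[0]+ux*cs-uy*sn,ctr[1]+ux*sn+uy*cs,z])); dst.append((200-uy*1e4,200-ux*1e4))
        M=cv2.getPerspectiveTransform(np.float32(src),np.float32(dst))
        out.append(cv2.warpPerspective(c["image"][:,:,::-1],M,(400,400),flags=cv2.INTER_CUBIC))
    o=np.hstack(out)
    for k in range(0,400,50): cv2.line(o,(0,k),(8 if k!=200 else 25,k),(0,0,255),1); cv2.line(o,(400,k),(408 if k!=200 else 425,k),(0,0,255),1)
    cv2.imwrite(f"pics/{name}.png",o); return c
E
python3 - <<'E'
from h import *
s=bot.state();print(s["ee_pos"],s["contact_force"])
c=win("w1",(0.582,0.0525))
for l in ["cradle","window","unit","bolt_post"]: print(l,[(np.round(x["point"],4),round(x["score"],2)) for x in spotter.tip_of(c,l)[:1]])
E
```

```text
clock: 2.9
ee_pos: [0.5552, 0.0987, 0.1548]
orientation: [0.604, 0.797, -0.0, -0.0]
contact_force: [0.7, -0.1, -0.8]
opening: 0.006
finger_force: 0.0
[0.55516063 0.09873671 0.15480918] [ 0.67204111 -0.06021244 -0.83399188]
cradle [(array([0.5662, 0.1061, 0.0744]), 0.61)]
window [(array([0.5805, 0.0514, 0.1217]), 0.77)]
unit [(array([ 0.5867,  0.0404, -0.0017]), 0.58)]
bolt_post []
```

View pics/w1.png

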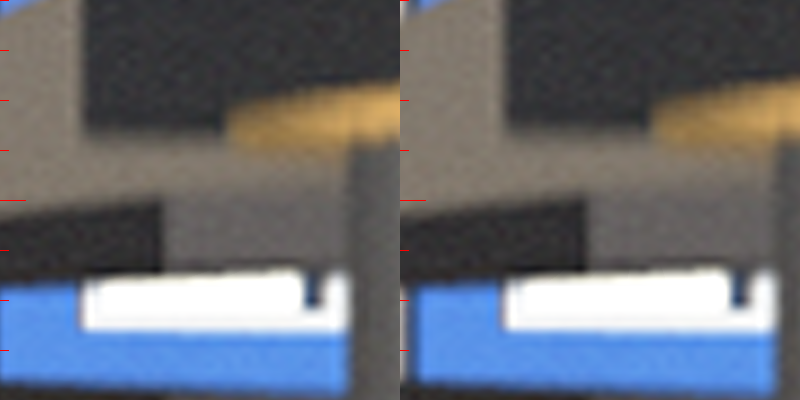

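The rectified view shows the fingers covering the window, so I'll read it after lifting away. Descending onto the wheel now.

```bash
echo '[{"sz": 0.01, "jaw": 0}, {"sz": 0.01, "jaw": 0}, {"sz": 0.002, "jaw": 0}, {"jaw": 0}, {"jaw": 0}]' | python3 -m jog; echo '[{"sz": 0.0015, "jaw": 0}, {"jaw": 0}, {"jaw": 0}]' | python3 -m jog
```

```text
clock: 3.65
ee_pos: [0.5552, 0.0988, 0.1325]
orientation: [0.604, 0.797, -0.0, -0.0]
contact_force: [1.1, 0.0, -0.2]
opening: 0.0003
finger_force: 0.0
clock: 3.95
ee_pos: [0.5552, 0.0988, 0.1312]
orientation: [0.604, 0.797, 0.0, 0.0]
contact_force: [0.5, -0.7, -0.2]
opening: 0.0002
finger_force: 0.0
```

```bash
echo '[{"sz": 0.0015, "jaw": 0}, {"jaw": 0}, {"jaw": 0}]' | python3 -m jog|egrep "pos|force";echo '[{"sz": 0.001, "jaw": 0}, {"jaw": 0}]' | python3 -m jog|egrep "pos|force"
```

```text
ee_pos: [0.5551, 0.0987, 0.1296]
contact_force: [-0.3, 0.9, -0.1]
finger_force: 0.0
ee_pos: [0.5551, 0.0988, 0.1285]
contact_force: [0.4, -0.9, -0.3]
finger_force: 0.0
```

```bash
for i in 1; do echo '[{"sz": 0.001, "jaw": 0}, {"jaw": 0}]' | python3 -m jog|egrep "pos|force";done; echo '[{"sz": 0.0005, "jaw": 0}, {"jaw": 0}]' | python3 -m jog|egrep "pos|force"
```

```text
ee_pos: [0.5551, 0.0987, 0.1274]
contact_force: [0.5, -0.4, 0.4]
finger_force: 0.0
ee_pos: [0.5551, 0.0987, 0.127]
contact_force: [0.5, 1.0, 1.4]
finger_force: 0.0
```

```bash
echo '[{"sz": 0.001, "jaw": 0}, {"jaw": 0}]' | python3 -m jog|egrep "pos|force"; echo '[{"sz": 0.0006, "jaw": 0}, {"jaw": 0}]' | python3 -m jog|egrep "pos|force"
```

```text
ee_pos: [0.5552, 0.0988, 0.1262]
contact_force: [-1.0, -0.8, 3.0]
finger_force: 1.1
ee_pos: [0.5553, 0.0988, 0.1257]
contact_force: [-0.2, 0.1, 4.5]
finger_force: 2.1
```

```bash
echo '[{"sz": 0.001, "jaw": 0}, {"jaw": 0}]' | python3 -m jog|egrep "pos|force"; echo '[{"jaw": 0}, {"jaw": 0}]' | python3 -m jog|egrep "pos|force"
```

```text
ee_pos: [0.5553, 0.0988, 0.1249]
contact_force: [-1.7, 0.2, 7.0]
finger_force: 3.8
ee_pos: [0.5553, 0.0988, 0.125]
contact_force: [-1.9, 0.2, 7.7]
finger_force: 3.7
```

```bash
echo '[{"sz": 0.0004, "jaw": 0}, {"jaw": 0}, {"sy": 0.002, "jaw": 0}, {"sy": 0.002, "jaw": 0}, {"jaw": 0}]' | python3 -m jog|egrep "pos|force"
```

```text
ee_pos: [0.558, 0.0995, 0.1244]
contact_force: [-6.0, -1.8, 11.0]
finger_force: 5.7
```

```bash
for i in 1; do echo '[{"sy": 0.002, "jaw": 0}, {"sy": 0.002, "jaw": 0}, {"jaw": 0}]' | python3 -m jog|egrep "pos|force"; echo '[{"sy": 0.002, "jaw": 0}, {"sy": 0.002, "jaw": 0}, {"jaw": 0}]' | python3 -m jog|egrep "pos|force";done
```

```text
ee_pos: [0.5623, 0.1007, 0.1246]
contact_force: [-4.4, -0.9, 10.7]
finger_force: 5.3
ee_pos: [0.5662, 0.1018, 0.1246]
contact_force: [-3.7, -1.2, 10.7]
finger_force: 5.1
```

```bash
for i in 1; do echo '[{"sy": 0.002, "jaw": 0}, {"sy": 0.002, "jaw": 0}, {"sy": 0.001, "jaw": 0}]' | python3 -m jog|egrep "pos|force"; echo '[{"sy": 0.002, "jaw": 0}, {"sy": 0.002, "jaw": 0}, {"jaw": 0}]' | python3 -m jog|egrep "pos|force";done
```

```text
ee_pos: [0.5707, 0.103, 0.1244]
contact_force: [-4.6, -1.8, 9.9]
finger_force: 4.8
ee_pos: [0.5746, 0.1041, 0.1244]
contact_force: [-4.7, -1.3, 9.7]
finger_force: 4.5
```

```bash
for i in 1; do echo '[{"sy": 0.002, "sz": 0.0001, "jaw": 0}, {"sy": 0.002, "sz": 0.0001, "jaw": 0}, {"jaw": 0}]' | python3 -m jog|egrep "pos|force"; echo '[{"sy": 0.002, "jaw": 0}, {"sy": 0.002, "jaw": 0}, {"jaw": 0}]' | python3 -m jog|egrep "pos|force";done
```

```text
ee_pos: [0.5785, 0.1052, 0.1241]
contact_force: [-4.9, -2.0, 8.9]
finger_force: 4.3
ee_pos: [0.5824, 0.1063, 0.124]
contact_force: [-3.1, -1.6, 6.9]
finger_force: 3.2
```

```bash
echo '[{"sz": -0.005, "jaw": 0}, {"sz": -0.03, "jaw": 0}, {"sz": -0.04, "jaw": 0}, {"sx": -0.04, "sy": -0.007, "jaw": 0}, {"sx": -0.04, "sy": -0.007, "jaw": 0}, {"sx": -0.02, "jaw": 0}, {"jaw": 0}, {"jaw": 0}]' | python3 -m jog
python3 - <<'E'
from h import *
c=win("w2",(0.582,0.0525))
for l in ["cradle","window","unit","bolt_post"]: print(l,[(np.round(x["point"],4),round(x["score"],2)) for x in spotter.tip_of(c,l)[:1]])
E
```

```text
clock: 8.75
ee_pos: [0.5967, 0.0067, 0.1987]
orientation: [0.604, 0.797, 0.0, -0.0]
contact_force: [-0.3, -0.2, -0.4]
opening: 0.0007
finger_force: 0.0
cradle [(array([0.5678, 0.1051, 0.0773]), 0.7)]
window [(array([0.5815, 0.0526, 0.1185]), 0.83)]
unit [(array([ 0.5826,  0.0436, -0.0012]), 0.91)]
bolt_post []
```

View pics/w2.png

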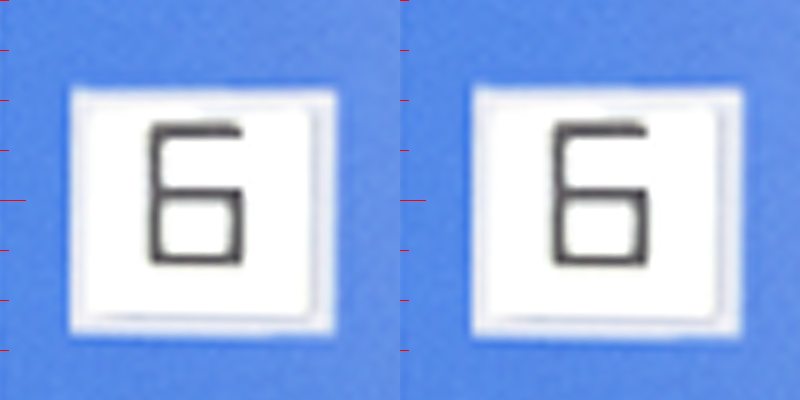

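The 6 is now in the window: digit centre at row 194 against the window centre at 212, which is 1.75 mm high, so the drum is at about 3.82. About 27.8 mm of rim travel remains, so one more stroke.

```bash
echo '[{"sx": 0.04, "sy": -0.007, "jaw": 0}, {"sx": 0.04, "sy": -0.008, "jaw": 0}, {"sx": 0.02, "jaw": 0}, {"sz": 0.035, "jaw": 0}, {"sz": 0.025, "jaw": 0}, {"sz": 0.01, "jaw": 0}, {"jaw": 0}, {"jaw": 0}]' | python3 -m jog|egrep "pos|force"; echo '[{"sz": 0.002, "jaw": 0}, {"jaw": 0}, {"jaw": 0}]' | python3 -m jog|egrep "pos|force"; echo '[{"sz": 0.001, "jaw": 0}, {"jaw": 0}, {"jaw": 0}]' | python3 -m jog|egrep "pos|force"
```

```text
ee_pos: [0.5558, 0.099, 0.1297]
contact_force: [0.7, 0.4, 0.1]
finger_force: 0.0
ee_pos: [0.5555, 0.0987, 0.1275]
contact_force: [-0.0, -0.5, -0.1]
finger_force: 0.0
ee_pos: [0.5552, 0.0987, 0.1259]
contact_force: [0.1, -0.9, 0.1]
finger_force: 0.0
```

```bash
echo '[{"sz": 0.002, "jaw": 0}, {"jaw": 0}, {"jaw": 0}]' | python3 -m jog|egrep "pos|force"; echo '[{"sz": 0.001, "jaw": 0}, {"jaw": 0}, {"jaw": 0}]' | python3 -m jog|egrep "pos|force"
```

```text
ee_pos: [0.5554, 0.0988, 0.1242]
contact_force: [-1.1, 0.1, 5.0]
finger_force: 2.7
ee_pos: [0.5554, 0.0988, 0.1236]
contact_force: [-1.7, -0.2, 7.0]
finger_force: 4.2
```

```bash
echo '[{"sz": 0.0009, "jaw": 0}, {"jaw": 0}, {"sy": 0.002, "jaw": 0}, {"sy": 0.002, "jaw": 0}, {"jaw": 0}]' | python3 -m jog|egrep "pos|force"; echo '[{"sy": 0.002, "jaw": 0}, {"sy": 0.002, "jaw": 0}, {"jaw": 0}]' | python3 -m jog|egrep "pos|force"
```

```text
ee_pos: [0.5583, 0.0996, 0.1227]
contact_force: [-5.9, -1.9, 13.8]
finger_force: 6.8
ee_pos: [0.5626, 0.1008, 0.1229]
contact_force: [-4.3, -1.6, 13.0]
finger_force: 6.5
```

```bash
echo '[{"sy": 0.002, "sz": -0.0003, "jaw": 0}, {"sy": 0.002, "sz": -0.0002, "jaw": 0}, {"jaw": 0}]' | python3 -m jog|egrep "pos|force"; echo '[{"sy": 0.002, "jaw": 0}, {"sy": 0.002, "jaw": 0}, {"jaw": 0}]' | python3 -m jog|egrep "pos|force"
```

```text
ee_pos: [0.5664, 0.1018, 0.1232]
contact_force: [-4.9, -0.8, 11.0]
finger_force: 5.6
ee_pos: [0.5701, 0.1028, 0.1231]
contact_force: [-4.6, -1.8, 10.1]
finger_force: 5.5
```

```bash
echo '[{"sy": 0.002, "jaw": 0}, {"sy": 0.002, "jaw": 0}, {"jaw": 0}]' | python3 -m jog|egrep "pos|force"; echo '[{"sy": 0.002, "jaw": 0}, {"sy": 0.002, "jaw": 0}, {"jaw": 0}]' | python3 -m jog|egrep "pos|force"
```

```text
ee_pos: [0.5739, 0.1039, 0.1231]
contact_force: [-4.9, -1.8, 10.2]
finger_force: 5.4
ee_pos: [0.5777, 0.105, 0.123]
contact_force: [-4.5, -2.2, 9.5]
finger_force: 4.9
```

```bash
echo '[{"sy": 0.002, "jaw": 0}, {"sy": 0.002, "jaw": 0}, {"sy": 0.0005, "jaw": 0}, {"jaw": 0}]' | python3 -m jog|egrep "pos|force"; echo '[{"sz": -0.005, "jaw": 0}, {"sz": -0.03, "jaw": 0}, {"sz": -0.04, "jaw": 0}, {"sx": -0.04, "sy": -0.007, "jaw": 0}, {"sx": -0.04, "sy": -0.007, "jaw": 0}, {"sx": -0.02, "jaw": 0}, {"jaw": 0}, {"jaw": 0}]' | python3 -m jog
python3 - <<'E'
from h import *
c=win("w3",(0.582,0.0525))
for l in ["cradle","window","unit","bolt_post"]: print(l,[(np.round(x["point"],4),round(x["score"],2)) for x in spotter.tip_of(c,l)[:1]])
E
```

```text
ee_pos: [0.5819, 0.1061, 0.1228]
contact_force: [-4.3, -1.2, 8.6]
finger_force: 3.8
clock: 14.2
ee_pos: [0.5962, 0.0065, 0.1974]
orientation: [0.604, 0.797, 0.0, -0.0]
contact_force: [-0.0, 0.4, -0.1]
opening: 0.0007
finger_force: 0.0
cradle [(array([0.5649, 0.1053, 0.0765]), 0.62)]
window [(array([0.5801, 0.0538, 0.1208]), 0.96)]
unit [(array([ 0.5818,  0.0422, -0.0062]), 0.89)]
bolt_post []
```

View pics/w3.png

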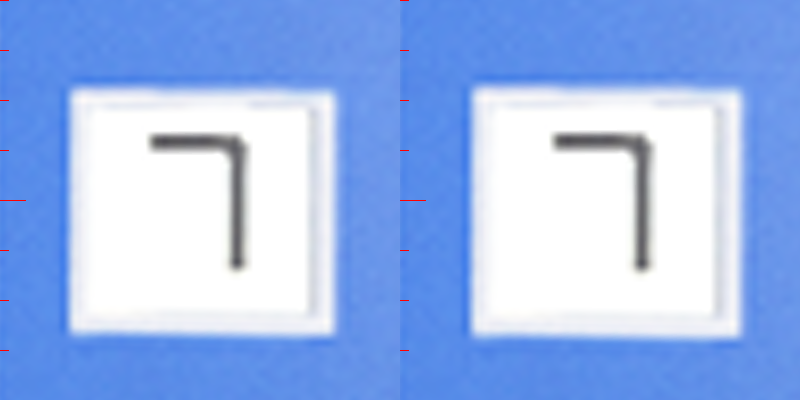

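The 7 is in the window: bar centre at row 142 gives a digit centre near 207 against 212, so the drum is within about 0.015 rad. Next is the bolt: I'll go behind the post on its -y side.

```bash
echo '[{"sx": -0.03, "jaw": 0}, {"sx": -0.031, "sy": -0.001, "jaw": 0}, {"jaw": 0}, {"sz": 0.03, "jaw": 0}, {"sz": 0.03, "jaw": 0}, {"sz": 0.008, "jaw": 0}, {"jaw": 0}, {"jaw": 0}]' | python3 -m jog
python3 - <<'E'
from h import *
for n in ("scene","side"):
    c=vision.capture(n)
    for l in ["bolt_post"]: print(n,[(np.round(x["point"],4),round(x["score"],2)) for x in spotter.tip_of(c,l)[:1]])
    u,v=map(int,proj(c,[.602,-.019,.14])); u=max(u,45)
    im=cv2.resize(c["image"][v-40:v+40,u-40:u+40,::-1],(400,400),interpolation=2)
    o=im if n=="scene" else np.hstack([o,im])
cv2.imwrite("pics/b1.png",o)
E
```

```text
clock: 15.25
ee_pos: [0.6125, -0.0521, 0.1306]
orientation: [0.603, 0.798, 0.0, 0.0]
contact_force: [0.5, 0.2, -0.2]
opening: 0.0008
finger_force: 0.0
scene [(array([ 0.6008, -0.0214,  0.1509]), 0.57)]
side [(array([ 0.5993, -0.0179,  0.153 ]), 0.51)]
```

View pics/b1.png

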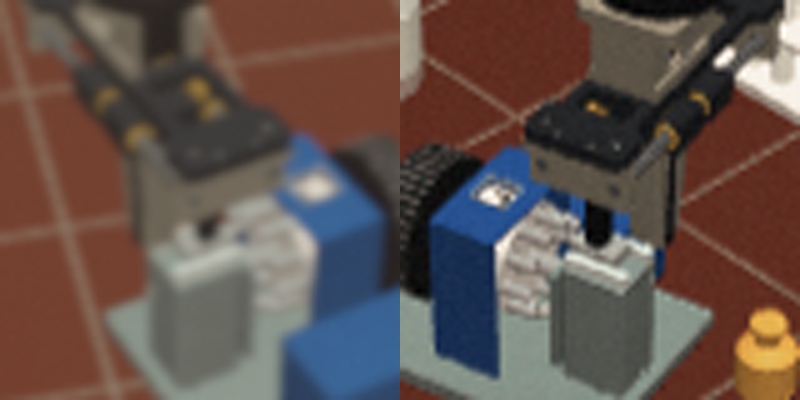

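The fingers stand behind the post (post around pixel 600,220 in the right panel), clear of it. I'll approach slowly.

```bash
echo '[{"sx": 0.005, "jaw": 0}, {"sx": 0.005, "sy": -0.001, "jaw": 0}, {"jaw": 0}, {"jaw": 0}]' | python3 -m jog|egrep "pos|force"; echo '[{"sx": 0.002, "jaw": 0}, {"sx": 0.002, "jaw": 0}, {"jaw": 0}]' | python3 -m jog|egrep "pos|force"; echo '[{"sx": 0.002, "jaw": 0}, {"sx": 0.002, "jaw": 0}, {"jaw": 0}]' | python3 -m jog|egrep "pos|force"
```

```text
ee_pos: [0.6081, -0.043, 0.1296]
contact_force: [1.1, 0.1, 0.1]
finger_force: 0.0
ee_pos: [0.607, -0.0391, 0.1294]
contact_force: [-1.2, -0.6, -0.2]
finger_force: 0.0
ee_pos: [0.6059, -0.0353, 0.1295]
contact_force: [-0.2, -0.4, -0.7]
finger_force: 0.0
```

```bash
echo '[{"sx": 0.002, "jaw": 0}, {"sx": 0.002, "jaw": 0}, {"jaw": 0}]' | python3 -m jog|egrep "pos|force"; echo '[{"sx": 0.002, "jaw": 0}, {"sx": 0.002, "jaw": 0}, {"jaw": 0}]' | python3 -m jog|egrep "pos|force"
```

```text
ee_pos: [0.605, -0.0316, 0.1295]
contact_force: [1.0, -1.1, -0.3]
finger_force: 0.6
ee_pos: [0.6039, -0.0276, 0.1295]
contact_force: [0.5, -0.7, -0.5]
finger_force: 0.8
```

```bash
echo '[{"sx": 0.002, "jaw": 0}, {"sx": 0.002, "jaw": 0}, {"jaw": 0}]' | python3 -m jog|egrep "pos|force"; echo '[{"sx": 0.002, "jaw": 0}, {"sx": 0.001, "jaw": 0}, {"jaw": 0}]' | python3 -m jog|egrep "pos|force"; echo '[{"sx": 0.001, "jaw": 0}, {"sx": 0.001, "jaw": 0}, {"jaw": 0}]' | python3 -m jog|egrep "pos|force"
```

```text
ee_pos: [0.6028, -0.0236, 0.1295]
contact_force: [0.5, -0.5, 0.1]
finger_force: 0.7
ee_pos: [0.602, -0.0208, 0.1295]
contact_force: [1.4, -2.0, -0.8]
finger_force: 0.8
ee_pos: [0.6015, -0.019, 0.1295]
contact_force: [1.3, -1.8, -0.9]
finger_force: 0.9
```

```bash
echo '[{"sx": 0.001, "jaw": 0}, {"sx": 0.001, "jaw": 0}, {"jaw": 0}]' | python3 -m jog|egrep "pos|force"; echo '[{"sx": 0.001, "jaw": 0}, {"sx": 0.001, "jaw": 0}, {"jaw": 0}]' | python3 -m jog|egrep "pos|force"
```

```text
ee_pos: [0.6009, -0.0171, 0.1295]
contact_force: [1.1, -1.2, 0.0]
finger_force: 1.0
ee_pos: [0.6004, -0.0151, 0.1295]
contact_force: [2.6, -1.0, -0.7]
finger_force: 0.9
```

```bash
echo '[{"sx": 0.001, "jaw": 0}, {"jaw": 0}]' | python3 -m jog|egrep "pos|force"; echo '[{"sx": 0.001, "jaw": 0}, {"jaw": 0}]' | python3 -m jog|egrep "pos|force"
```

```text
ee_pos: [0.6001, -0.0142, 0.1295]
contact_force: [2.2, -1.1, -1.2]
finger_force: 1.1
ee_pos: [0.6001, -0.0141, 0.1296]
contact_force: [3.3, -6.7, -0.6]
finger_force: 3.3
```

```bash
echo '[{"sx": 0.0007, "jaw": 0}, {"jaw": 0}]' | python3 -m jog|egrep "pos|force"
```

```text
ee_pos: [0.6001, -0.0141, 0.1297]
contact_force: [3.5, -9.6, -0.7]
finger_force: 4.7
```

```bash
echo '[{"sx": 0.0008, "jaw": 0}, {"jaw": 0}]' | python3 -m jog|egrep "pos|force"; echo '[{"sx": -0.005, "jaw": 0}, {"sx": -0.02, "jaw": 0}, {"sx": -0.02, "jaw": 0}, {"sz": -0.03, "jaw": 0}, {"sz": -0.04, "jaw": 0}, {"sx": 0.04, "sz": -0.02, "jaw": 0}, {"jaw": 0}, {"jaw": 0}]' | python3 -m jog
python3 - <<'E'
from h import *
for n in ("scene","side"):
    c=vision.capture(n)
    print(n,[(np.round(x["point"],4),round(x["score"],2)) for x in spotter.tip_of(c,"bolt_post")[:1]])
c=win("w4",(0.582,0.0525))
print([(np.round(x["point"],4),round(x["score"],2)) for x in spotter.tip_of(c,"bolt_post")[:1]])
a=cv2.imread("pics/w4.png")[:,400:]; b=cv2.resize(c["image"][:,120:520,::-1],(400,400)); cv2.imwrite("pics/w5.png",np.hstack([a,b]))
E
```

```text
ee_pos: [0.6001, -0.014, 0.1297]
contact_force: [4.5, -12.0, -1.8]
finger_force: 6.5
clock: 20.15
ee_pos: [0.6003, -0.016, 0.2196]
orientation: [0.603, 0.798, 0.0, -0.0]
contact_force: [-0.6, -0.1, -0.5]
opening: 0.0001
finger_force: 0.0
scene [(array([ 0.5976, -0.0009,  0.1537]), 0.5)]
side [(array([ 0.5934, -0.0007,  0.1514]), 0.58)]
[(array([ 5.981e-01, -1.000e-04,  1.527e-01]), 0.63)]
```

View pics/w5.png

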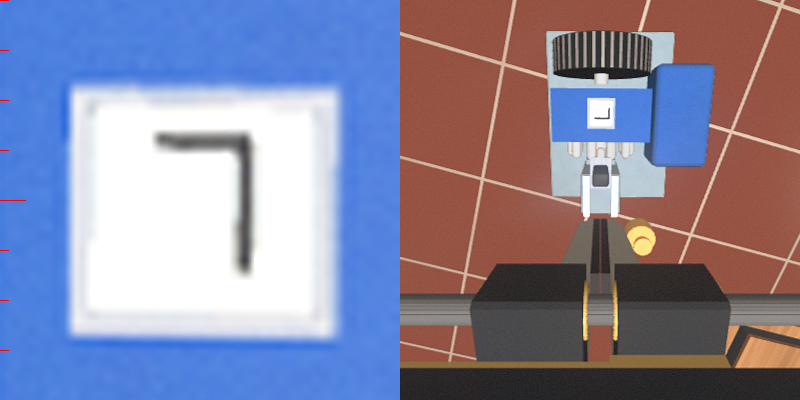

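The 7 is still centred (bar at row 141). The post moved about 20 mm (from y -0.0195 to -0.0005), so the bolt is home and the robot is clear of everything.

```bash
python3 -c "
from rig import order; print(order.job_done())"
```

```text
the job is handed in; nothing more can be done
None
```

The job is handed in after about 20 s on the robot's clock: the 7 stands centred in the window, the bolt is home (post moved about 20 mm), and the robot is clear of everything. The highest readings I saw were about 15 N on the wheel and 13 N on the bolt, and no verdict came back.

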